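# Lock a loaded freezer rack: close its retaining bar and put in the lock pin

## Task

The freezer rack lying on the bench is loaded with sample boxes. Swing its hinged retaining bar all the way down over the boxes, then slide the loose bent lock pin through the two ears and the eye at the end of the bar, from either side, until its pointed tip stands well clear beyond the far ear, and leave it there. Leave the tube rack, the culture plates and the hand-held reader where they are.

Things in the scene. Friction and masses are not known exactly. Their poses are not given: they have to be found in the camera images.
- rack: Stainless freezer rack lying on its back, fixed, 186 x 143 mm, holding three white boxes on edge (133 mm square, 50 mm thick; tops 136 mm above the bench). End plates 130 mm high. Origin on the bench under its centre; x along the rack towards the ears for the lock pin, y across, z up. At its other end is the bar's hinge.
- lock_holes (a point): Point on the level axis of the lock-pin holes, midway between two upright steel ears at one end of the rack, 156 mm above the bench. Axes as the rack's: y is the hole axis. Each ear is 4 mm thick, 32 mm wide, top 171 mm above the bench, 15 mm hole; outer faces 40 mm apart, inner 32 mm. End plate 19 mm away on the -x side, its top 26 mm lower; free space beside both ears.
- bar_hinge (a point): Axis of the retaining bar's hinge at the other end of the rack, 224 mm from lock_holes on its -x side, same height (156 mm). Axes as the rack's; the hinge turns about y.
- bar (a joint): Angle of the retaining bar (rad): 0 = shut, level over the boxes, its eye between the ears in line with their holes (firm stop); grows as the free end lifts. Starts part open. Stiff hinge (0.25 N m friction, bar 0.15 kg): stays where left; under 3 N on it 160 mm from the hinge moves it. Can be pressed down from above with closed fingers.
- bar_eye (a point): Centre of the rolled eye at the bar's free end, 224 mm from the hinge axis: 24 mm wide, 26 mm outside diameter, 15 mm bore along y. The bar is a plain steel strip, 25 mm wide, 4 mm thick, from hinge to eye; when shut its upper face is 147 mm above the bench (9 mm below the hinge axis). Axes turn with the bar: x from hinge to eye, z off its upper face.
- pin_grip (a point): The loose lock pin: 12 mm round steel bar bent into an L, 0.12 kg, lying flat on the bench, axis 6 mm above it. This point is on the shank's axis, where to grip (12 mm across), 70 mm behind the tip and 30 mm ahead of the handle's axis, near the balance point. Axes: x along the shank to the tip, y along the handle (reaches 48 mm to +y), z up as it lies.
- pin_tip (a point): End of the pin's pointed nose, on the shank's axis, 70 mm ahead of pin_grip; the last 15 mm taper from 12 mm to 4 mm diameter.
- pin_bend (a point): Where the shank's axis meets that of the bent handle, 30 mm behind pin_grip.
- tube_rack: Bystander: grey-green plastic tube rack with a sloping ribbed top, 150 x 90 mm, about 80 mm high, loose; origin under its centre. Leave it alone.
- dish0: Bystander: lowest of a stack of three closed culture plates, 94 mm across, 16 mm high each; origin under its centre.
- dish1: Bystander: middle culture plate of the stack.
- dish2: Bystander: top culture plate of the stack, its top 48 mm above the bench.
- reader: Bystander: white hand-held reader lying on the bench, about 190 x 60 mm, 35 mm high; origin under the middle of its handle.
There are look-alikes about, which are no part of the job. There is more than one size of the part that bears pin_grip; the job needs the smallest.

How it is judged:
By the outcome, as a careful person would: the job done as asked, in the order asked, and still so for the second after the job is handed in, with the robot touching nothing.
It also fails if it takes over 58 s, if anything falls off the work surface, if the arm or the gripper's body presses on something with over 40 N, if the wrist force passes 120 N, or if a joint passes its speed limit or range.

## Robot

A 6-joint arm with a two-finger parallel gripper is mounted at the origin on the work surface. World frame = base frame: x ahead of the robot, y to its left, z up, the work surface at z = 0. Lengths are in m, angles in rad, forces in N, time in s.
With the tool pointing down it reaches from about 0.35 to 0.775 m from the base axis. Payload 7.3 kg.
Tool frame: the origin (TCP) lies midway between the tips of the shut fingers; the grasp point (between the pads) lies grasp_offset behind it (grasp_offset is the distance from the TCP to the grasp point, in m); z points along the fingers, y is the line along which they close (so a half turn about z gives the same grasp; the last joint's range is limited). The gripper opens to 92 mm and grips with 3 to 60 N. Pads are 19 mm wide; open, the fingers measure 130 mm over their backs; the gripper's body (75 mm by 190 mm) begins 47 mm behind the grasp point.
Start: joints at [-1.337, 0.342, 1.524, -0, 1.275, -0.146], TCP at [0.195, -0.488, 0.227] pointing down, gripper open.
Joint ranges: [-2.53, 2.53], [-0.77, 2.02], [0.04, 2.7], [-1, 4.14], [0.28, 2.66], [-3.11, 3.11]. Speed limits (rad/s): [2.57, 2.57, 3.14, 3.14, 3.14, 3.14].

## Interface

Orientations are given as [roll, pitch, yaw] about the fixed x, y, z axes, in that order (R = Rz(yaw) Ry(pitch) Rx(roll)).
In Python, from cell import * gives the robot as it stands.
- The arm moves only by the tool step_arm, never from a script. Its argument "plan" is a list of rows, each a list of 5 numbers: the closure, from -1 (fully open) to 1 (shut), then the shift along the tool's x, y, z in m, then the turn about the tool's z in rad. In form: [[hand, x, y, z, twist], ...]. A call has 1 to 20 rows; each row is the pose to reach, as a shift and turn from the pose commanded when the call began, along the tool's axes at that moment; what a row does not reach only later rows make up. A row lasts 1/8 s, in which the tool goes at most 62.5 mm and 10.7 degrees, less where a joint would pass 70% of its speed; a pose out of reach is approached as far as the arm can. A call with a gripper value outside its range is refused whole. The fingers move at their own pace and stop on an object; "grip_force" is the grip in N (left out, the last holds). Time passes only in rows, so rows that repeat a pose let the fingers close. It gives the time, the measured TCP pose, the force, the opening and the grip force at its end, in the units of the state.
- observe(): the state, without advancing time (a new reading comes with each control period).
- read_camera(name): name is "side" or "top"; returns a dict with "img" (400x640x3 uint8, red, green, blue), "range_z" (400x640 float32, m along the optical axis (not along the pixel's ray), 0 where there is no reading), "fx", "fy", "cx", "cy" (pixels), "R" (3x3) and "t" (3): a world point X has camera coordinates R X + t. Camera axes: x right, y down, z forward; pixel columns grow to the right and rows downward; lengths in m; the calibration is good to about 2 mm. A picture is of the moment at which its call begins.
- hand_in(): hands the job in; it is judged then, once.
The state is a dict: "time": time; "qpos": joint angles; "qvel": joint speeds; "joint_efforts": joint torques, N m; "tool_pos": TCP position; "tool_rot": TCP orientation; "contact_force": force on the tool from outside, world axes, zero at the start; "torque": the same for the moment, N m; "opening": finger opening in m; "grip_force": force on a finger pad.
Only numpy, scipy, OpenCV 4.12 (cv2) and the standard library are available. Lean on these libraries where they do the work, as an engineer would, in place of code of your own. Each camera call takes 0.05 s, during which the arm holds its last target. There are 200 camera calls.

## Working session

There is one attempt and no reset: what is moved stays moved. The work goes in short steps, Python scripts to look and compute and a tool call to move; the robot and the scene stay as the last step left them, time stands still between calls to the robot, and variables do not carry over. Pictures are saved under pics/ and viewed, at most 10 in all, crops included, and the job is handed in when it is done.

Besides the shell and the picture viewer there is one more tool, called after "Request:" as a command line: name --pt "numbers of a row" for each row, then --argument value for the rest. step_arm: Moves the arm, as the interface text tells. Its arguments: {"type":"object","properties":{"plan":{"type":"array","items":{"type":"array","items":{"type":"number"}}},"grip_force":{"type":"number"}},"required":["plan"]}

```bash
mkdir -p pics
python3 - <<'E'
from cell import *
import cv2,numpy as np
print(observe())
for n in("side","top"):
    c=read_camera(n); cv2.imwrite(f"pics/{n}0.png",c["img"][:,:,::-1]); np.savez(f"{n}0.npz",**c)
    print(n,c["fx"],c["cx"],c["cy"],c["R"],c["t"])
E
```

```text
{'time': 0.0, 'qpos': array([-1.33700268e+00,  3.42733223e-01,  1.52505281e+00, -2.54248306e-05,
        1.27541318e+00, -1.46011921e-01]), 'qvel': array([ 0.00106774,  0.00187891,  0.00010759, -0.00086798, -0.0004512 ,
       -0.00018245]), 'joint_efforts': array([-1.94169712e-03, -4.31246710e+01, -2.44226253e+01,  7.15201395e-02,
        5.60235931e-02, -1.31094862e-04]), 'tool_pos': array([ 0.19454535, -0.48716095,  0.22602704]), 'tool_rot': array([-3.13999965e+00, -2.09690878e-04,  3.79812822e-01]), 'contact_force': array([ 0.36989897,  0.29209583, -0.17220596]), 'torque': array([-0.02281023, -0.04957593,  0.04054609]), 'grip_force': 0.0, 'opening': 0.09192661676040478}
side 420.5175544201292 325.98972436764876 200.3913546000246 [[-0.74406415 -0.66787142  0.01778515]
 [-0.45889925  0.49154237 -0.74013348]
 [ 0.48557184 -0.55886838 -0.67222475]] [0.38489836 0.3329282  0.84471825]
top 364.97510723155364 325.2612019824822 205.1132483359433 [[-0.01463468 -0.99979099  0.01427618]
 [-0.99125723  0.01263438 -0.13133725]
 [ 0.13112943 -0.01607344 -0.99123495]] [0.00765876 0.53238429 1.15628883]
```

View pics/top0.png

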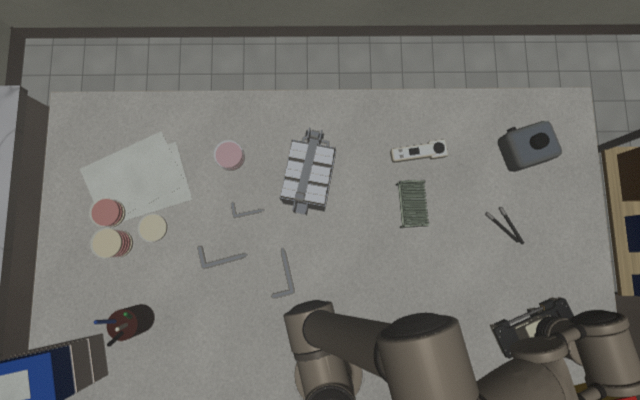

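View pics/side0.png

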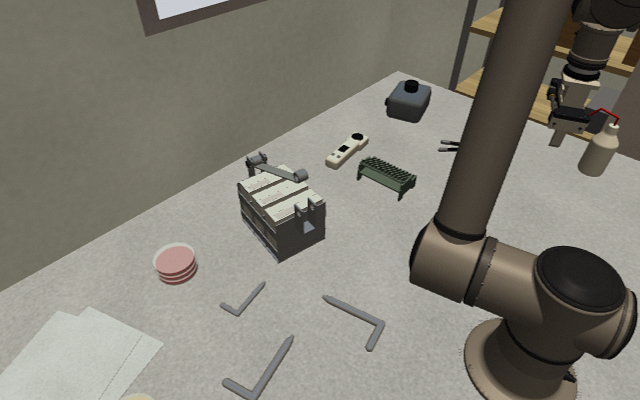

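The top view shows the rack at (308,172), with its hinge at the far end (313,135) and its ears at the near end (302,205). The three L pins are at (245,211), (222,258) and (285,275), and the smallest appears to be the one near (245,211). I'll enlarge both views.

```bash
python3 - <<'E'
import cv2
a=cv2.imread("pics/top0.png")[120:225,220:350]; b=cv2.imread("pics/side0.png")[145:325,210:350]
cv2.imwrite("pics/topc.png",cv2.resize(a,None,fx=5.7,fy=5.7,interpolation=cv2.INTER_CUBIC))
cv2.imwrite("pics/sidec.png",cv2.resize(b,None,fx=3.3,fy=3.3,interpolation=cv2.INTER_CUBIC))
E
cat > h.py <<'E'
import numpy as np
def ld(n): return dict(np.load(n))
def pz(c,u,v,z):
    "pixel -> world point on plane height z"
    R,t=c["R"],c["t"]; o=-R.T@t; d=R.T@np.array([(u-c["cx"])/c["fx"],(v-c["cy"])/c["fy"],1])
    return o+d*(z-o[2])/d[2]
def pr(c,X):
    p=c["R"]@np.asarray(X)+c["t"]; return np.array([c["fx"]*p[0]/p[2]+c["cx"],c["fy"]*p[1]/p[2]+c["cy"]])
def pd(c,u,v):
    R,t=c["R"],c["t"]; z=c["range_z"][int(round(v)),int(round(u))]
    return R.T@(np.array([(u-c["cx"])/c["fx"]*z,(v-c["cy"])/c["fy"]*z,z])-t)
E
```

```text
(no output)
```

View pics/topc.png

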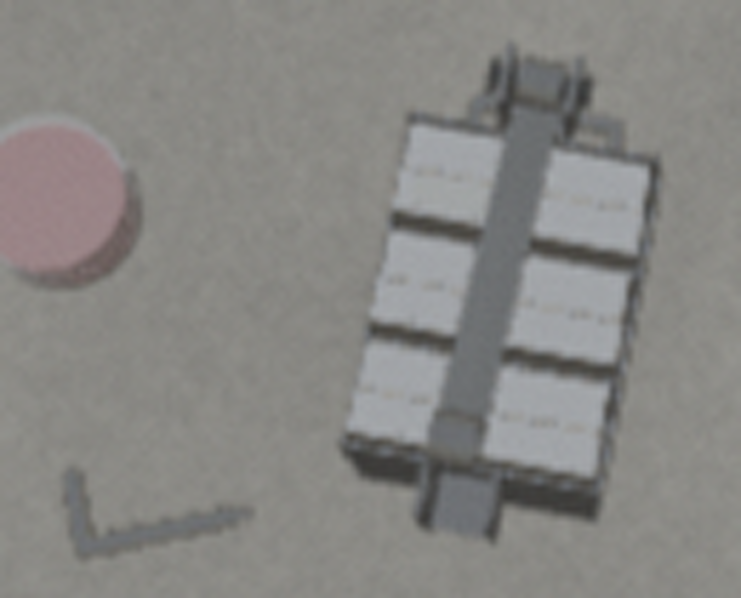

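View pics/sidec.png

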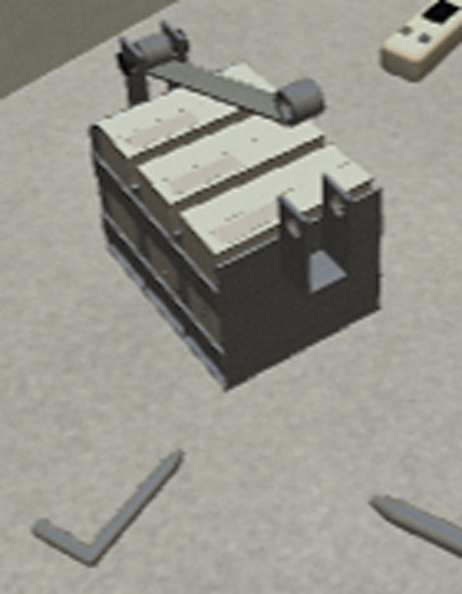

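Run:
```python
from h import *
t=ld("top0.npz"); s=ld("side0.npz"); np.set_printoptions(precision=4,suppress=True)
T=lambda p:(p[0]/5.7+220-.4,p[1]/5.7+120-.4)
S=lambda p:(p[0]/3.3+210-.35,p[1]/3.3+145-.35)
for n in("top0","side0"):
    c=ld(n+".npz");print(n,-c["R"].T@c["t"])
tip,b,he=[pz(t,*T(p),.006) for p in((252,512),(88,548),(70,470))]
print("pin top",tip,b,he,np.linalg.norm(tip-b),np.linalg.norm(he-b))
tip,b,he=[pz(s,*S(p),.006) for p in((181,455),(90,557),(38,527))]
print("pin side",tip,b,he,np.linalg.norm(tip-b),np.linalg.norm(he-b))
P=[pz(t,*T(p),.136) for p in((410,122),(650,160),(600,478),(350,440))]
print("boxes",*P,np.mean(P,0),[np.linalg.norm(P[i]-P[i-1]) for i in range(4)])
for nm,p,z in(("earL",(428,505),.171),("earR",(492,512),.171),("earLnear",(428,530),.156),("earRnear",(492,538),.156)): print(nm,pz(t,*T(p),z),pd(t,*T(p)))
for nm,p in(("earL",(293,225)),("earR",(337,205)),): print(nm,pz(s,*S(p),.156),pd(s,*S(p)))
print("topL,R",pz(s,*S((287,198)),.171),pz(s,*S((330,178)),.171))
print("eye",pd(t,*T((458,432))),pd(s,*S((297,100))),pd(s,*S((312,100))))
```

```text
top0 [0.3762 0.0195 1.216 ]
side0 [0.029  0.5655 0.8074]
pin top [0.5244 0.2048 0.006 ] [0.5045 0.3    0.006 ] [0.5505 0.3113 0.006 ] 0.09719115738246961 0.04739372941569893
pin side [0.5227 0.2083 0.006 ] [0.5051 0.3042 0.006 ] [0.5488 0.313  0.006 ] 0.09748490973791468 0.044604163685117014
boxes [0.7178 0.1021 0.136 ] [ 0.6955 -0.0261  0.136 ] [0.5241 0.0031 0.136 ] [0.5459 0.1339 0.136 ] [0.6208 0.0532 0.136 ] [np.float64(0.17483051331771696), np.float64(0.13011719588230564), np.float64(0.17385561799106766), np.float64(0.13260517285235007)]
earL [0.5066 0.0908 0.171 ] [0.5112 0.0933 0.1343]
earR [0.5026 0.0585 0.171 ] [0.5028 0.0585 0.1699]
earLnear [0.4956 0.0919 0.156 ] [0.502  0.0958 0.0986]
earRnear [0.491  0.0592 0.156 ] [0.494  0.0602 0.1287]
earL [0.5169 0.0965 0.156 ] [0.5209 0.0927 0.1507]
earR [0.5087 0.0619 0.156 ] [0.5272 0.0425 0.1309]
topL,R [0.527  0.0914 0.171 ] [0.5197 0.0571 0.171 ]
eye [0.5305 0.071  0.2537] [0.5231 0.083  0.2527] [0.5173 0.0754 0.2514]
```

```bash
cat >> h.py <<'E'
def go(o,X,yaw_deg):
    "tool-frame shift and twist from state o to world X, yaw"
    from scipy.spatial.transform import Rotation as Ro
    R=Ro.from_euler("xyz",o["tool_rot"]).as_matrix()
    d=R.T@(np.asarray(X)-o["tool_pos"]); tw=-(np.radians(yaw_deg)-o["tool_rot"][2])
    return np.round(d,4),round((tw+np.pi)%(2*np.pi)-np.pi,3)
E
python3 - <<'E'
from cell import *; from h import *
import cell; print(getattr(cell,"grasp_offset",None))
print(go(observe(),(.569,.0625,.29),80))
E
```

```text
0.0188
(array([ 0.5516, -0.3718, -0.0633]), np.float64(-1.016))
```

Request:
step_arm --pt "1 0 0 -0.063 0" --pt "1 0.05 -0.034 -0.063 -0.1" --pt "1 0.1 -0.067 -0.063 -0.2" --pt "1 0.15 -0.1 -0.063 -0.3" --pt "1 0.2 -0.135 -0.063 -0.4" --pt "1 0.25 -0.168 -0.063 -0.5" --pt "1 0.3 -0.2 -0.063 -0.6" --pt "1 0.35 -0.235 -0.063 -0.7" --pt "1 0.4 -0.27 -0.063 -0.8" --pt "1 0.45 -0.303 -0.063 -0.9" --pt "1 0.5 -0.337 -0.063 -1.016" --pt "1 0.552 -0.372 -0.063 -1.016" --pt "1 0.552 -0.372 -0.063 -1.016" --pt "1 0.552 -0.372 -0.063 -1.016" --pt "1 0.552 -0.372 -0.063 -1.016"

```text
time: 1.98
tool_pos: [0.5689, 0.0613, 0.2898]
tool_rot: [-3.141, 0.0, 1.394]
contact_force: [-0.6, -0.2, 0.4]
opening: 0.0004
grip_force: 0.0
```

Request:
step_arm --pt "1 0 0 0.04 0" --pt "1 0 0 0.06 0" --pt "1 0 0 0.075 0" --pt "1 0 0 0.09 0" --pt "1 0 0 0.105 0" --pt "1 0 0 0.12 0" --pt "1 0 0 0.13 0" --pt "1 0 0 0.138 0" --pt "1 0 0 0.141 0" --pt "1 0 0 0.143 0" --pt "1 0 0 0.143 0"

```text
time: 3.35
tool_pos: [0.5696, 0.0626, 0.1472]
tool_rot: [3.141, -0.0, 1.396]
contact_force: [-0.8, 0.4, 2.7]
opening: 0.0005
grip_force: 1.4
```

Request:
step_arm --pt "1 0 0 0.001 0" --pt "1 0 0 0.002 0" --pt "1 0 0 0.002 0"

```text
time: 3.72
tool_pos: [0.5697, 0.0626, 0.1471]
tool_rot: [3.139, -0.0, 1.396]
contact_force: [-5.8, 0.1, 14.2]
opening: 0.0006
grip_force: 7.3
```

Run:
```python
from cell import *; from h import *
print(go(observe(),(.5096,.2775,.09),101))
```

```text
(array([ 0.2012, -0.0967,  0.0569]), np.float64(-0.367))
```

Request:
step_arm --pt "1 0 0 -0.05 0" --pt "1 0 0 -0.1 0" --pt "1 0.05 -0.024 -0.1 -0.1" --pt "-0.5 0.1 -0.048 -0.1 -0.2" --pt "-0.5 0.15 -0.072 -0.09 -0.3" --pt "-0.5 0.201 -0.097 -0.05 -0.367" --pt "-0.5 0.201 -0.097 0 -0.367" --pt "-0.5 0.201 -0.097 0.057 -0.367" --pt "-0.5 0.201 -0.097 0.057 -0.367" --pt "-0.5 0.201 -0.097 0.057 -0.367"

```text
time: 4.97
tool_pos: [0.5103, 0.2777, 0.0898]
tool_rot: [3.139, -0.0, 1.762]
contact_force: [0.0, -0.1, 1.3]
opening: 0.0655
grip_force: 0.0
```

Run:
```python
from cell import *
import cv2,numpy as np
o=observe(); print(o["tool_pos"],o["tool_rot"],o["opening"])
ims=[]
for n,(x,y) in(("side",(200,140)),("top",(210,110))):
    c=read_camera(n); np.savez(f"{n}1.npz",**c)
    ims.append(cv2.resize(c["img"][y:y+190,x:x+133,::-1],None,fx=3,fy=3,interpolation=cv2.INTER_CUBIC))
cv2.imwrite("pics/p1.png",np.hstack(ims))
```

```text
[0.51034886 0.27769587 0.08975864] [ 3.13852412e+00 -4.61203839e-04  1.76245939e+00] 0.06549077015422394
```

View pics/p1.png

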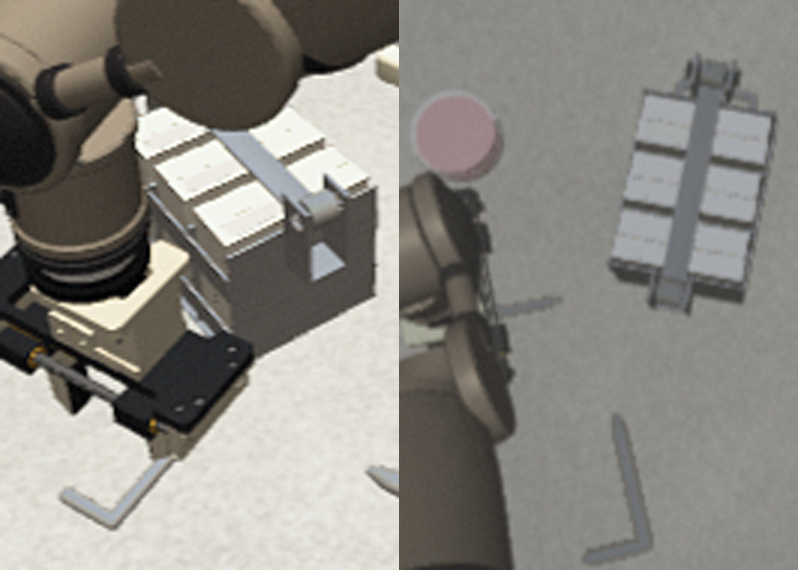

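The left panel shows the bar shut with its eye between the ears at about (318,208), and the pin clear below the fingers with its bend at (113,520). I'll descend and grip.

Request:
step_arm --pt "-0.5 0 0 0.04 0" --pt "-0.5 0 0 0.07 0" --pt "-0.5 0 0 0.082 0" --pt "-0.5 0 0 0.087 0" --pt "-0.5 0 0 0.087 0" --pt "1 0 0 0.087 0" --pt "1 0 0 0.087 0" --pt "1 0 0 0.087 0" --pt "1 0 0 0.087 0" --pt "1 0 0 0.087 0" --pt "1 0 0 0.087 0" --grip_force 40

```text
time: 6.45
tool_pos: [0.5089, 0.2773, 0.0007]
tool_rot: [3.142, 0.0, 1.763]
contact_force: [0.5, -0.5, -0.4]
opening: 0.0137
grip_force: 0.4
```

Request:
step_arm --pt "1 0 0 -0.001 0" --pt "1 0 0 -0.001 0" --pt "1 0 0 -0.001 0"

```text
time: 6.82
tool_pos: [0.5088, 0.2773, 0.0016]
tool_rot: [-3.141, 0.0, 1.763]
contact_force: [1.0, 0.1, -0.6]
opening: 0.0106
grip_force: 40.0
```

Run:
```python
from cell import *; from h import *
print(go(observe(),(.5315,.191,.1516),79.9))
```

```text
(array([-0.0891,  0.0058, -0.15  ]), np.float64(0.368))
```

Request:
step_arm --pt "1 0 0 -0.03 0" --pt "1 0 0 -0.07 0" --pt "1 0 0 -0.12 0" --pt "1 0 0 -0.15 0.1" --pt "1 -0.03 0.002 -0.15 0.2" --pt "1 -0.06 0.004 -0.15 0.3" --pt "1 -0.089 0.006 -0.15 0.368" --pt "1 -0.089 0.006 -0.15 0.368" --pt "1 -0.089 0.006 -0.15 0.368" --pt "1 -0.089 0.006 -0.15 0.368"

```text
time: 8.07
tool_pos: [0.5315, 0.192, 0.1516]
tool_rot: [-3.141, -0.0, 1.396]
contact_force: [-1.3, -0.1, -1.1]
opening: 0.0106
grip_force: 40.0
```

Run:
```python
from cell import *
import cv2,numpy as np
o=observe(); print(o["tool_pos"],o["tool_rot"],o["opening"])
ims=[]
for n,(x,y) in(("side",(255,165)),("top",(235,165))):
    c=read_camera(n); np.savez(f"{n}2.npz",**c)
    ims.append(cv2.resize(c["img"][y:y+80,x:x+80,::-1],None,fx=5,fy=5,interpolation=cv2.INTER_CUBIC))
cv2.imwrite("pics/p2.png",np.hstack(ims))
```

```text
[0.53145887 0.19196681 0.15162251] [-3.14139698e+00 -5.95951757e-05  1.39628142e+00] 0.010615824975591548
```

View pics/p2.png

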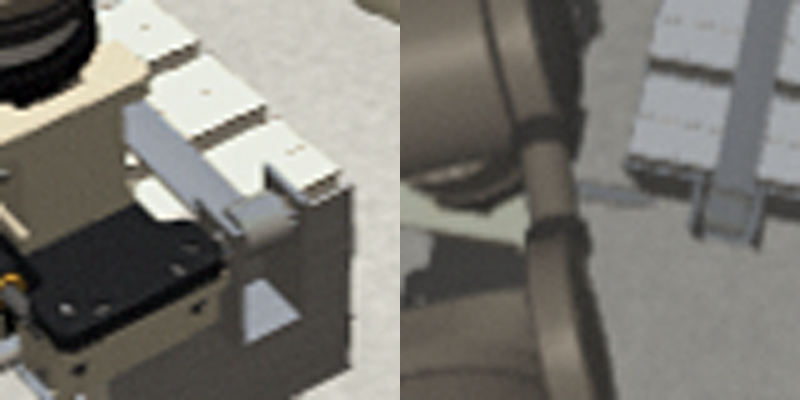

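Run:
```python
from h import *
import cv2
t=ld("top2.npz"); c=t["img"][185:225,265:320,::-1]
c=cv2.convertScaleAbs(cv2.resize(c,None,fx=14,fy=14,interpolation=cv2.INTER_CUBIC),alpha=1.5)
cv2.imwrite("pics/p3.png",c)
L=np.array([.5105,.0728]);ux=np.array([-.9847,.175]);uy=np.array([-.175,-.9847])
def m(a,b,z): return ((pr(t,[*(L+a*ux+b*uy),z])-[265,185]+.5)*14).round()
for b in(-.02,-.016,.016,.02): print(b,[m(a,b,.171) for a in(-.016,.016)])
print("eye top",m(0,-.012,.169),m(0,.012,.169), "eye x ext",m(.013,0,.156))
print("tip expected",m(0,-.045,.156),m(0,-.09,.156))
```

```text
-0.02 [array([428., 220.]), array([401., 372.])]
-0.016 [array([447., 224.]), array([420., 376.])]
0.016 [array([600., 249.]), array([574., 401.])]
0.02 [array([619., 252.]), array([593., 404.])]
eye top [453. 304.] [568. 323.] eye x ext [503. 382.]
tip expected [301. 286.] [ 89. 252.]
```

View pics/p3.png

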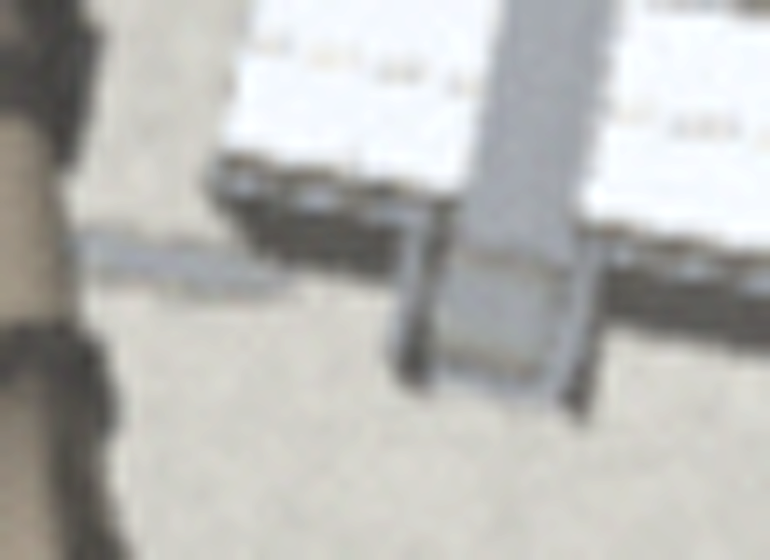

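The top camera shows the pin tip at (293,285) in the crop, in line with the ears and eye. The eye centre is at about (487,312), roughly 1 mm further from the robot than I modelled. I'll shift 1 mm and start the insertion.

Request:
step_arm --pt "1 0 0.001 0 0" --pt "1 -0.01 0.001 0 0" --pt "1 -0.018 0.001 0 0" --pt "1 -0.023 0.001 0 0" --pt "1 -0.028 0.001 0 0" --pt "1 -0.032 0.001 0 0" --pt "1 -0.032 0.001 0 0"

```text
time: 9.05
tool_pos: [0.5272, 0.1592, 0.1517]
tool_rot: [3.141, 0.0, 1.394]
contact_force: [-0.0, -0.9, -1.6]
opening: 0.0109
grip_force: 40.0
```

Request:
step_arm --pt "1 -0.004 0 0 0" --pt "1 -0.008 0 0 0" --pt "1 -0.012 0 0 0" --pt "1 -0.016 0 0 0" --pt "1 -0.016 0 0 0"

```text
time: 9.68
tool_pos: [0.5244, 0.1434, 0.1517]
tool_rot: [3.142, 0.0, 1.394]
contact_force: [-0.6, 0.2, -0.8]
opening: 0.0107
grip_force: 40.0
```

Request:
step_arm --pt "1 -0.005 0 0 0" --pt "1 -0.01 0 0 0" --pt "1 -0.014 0 0 0" --pt "1 -0.018 0 0 0" --pt "1 -0.022 0 0 0" --pt "1 -0.022 0 0 0"

```text
time: 10.42
tool_pos: [0.5205, 0.1217, 0.1517]
tool_rot: [3.142, 0.0, 1.394]
contact_force: [-0.2, -0.0, -2.2]
opening: 0.011
grip_force: 40.0
```

Request:
step_arm --pt "1 -0.004 0 0 0" --pt "1 -0.008 0 0 0" --pt "1 -0.011 0 0 0" --pt "1 -0.013 0 0 0" --pt "1 -0.013 0 0 0"

```text
time: 11.05
tool_pos: [0.5182, 0.1091, 0.1517]
tool_rot: [3.142, 0.0, 1.395]
contact_force: [-0.3, 0.3, -1.8]
opening: 0.0111
grip_force: 40.0
```

Run:
```python
from cell import *
import cv2,numpy as np
ims=[]
for n,(x,y) in(("side",(255,165)),("top",(265,175))):
    c=read_camera(n); np.savez(f"{n}3.npz",**c)
    ims.append(cv2.resize(c["img"][y:y+66,x:x+66,::-1],None,fx=6,fy=6,interpolation=cv2.INTER_CUBIC))
cv2.imwrite("pics/p4.png",cv2.convertScaleAbs(np.hstack(ims),alpha=1.2))
```

```text
(no output)
```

View pics/p4.png

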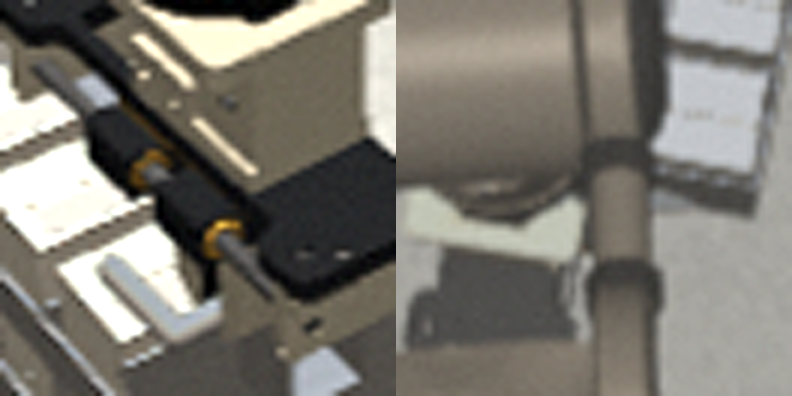

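The side panel shows the handle at (160,300), level over the box. The top panel shows the tip at (690,203), about 18 mm past the far ear. I'll release, then push the bend in further with closed fingers.

Request:
step_arm --pt "1 0 0 0.001 0" --pt "1 0 0 0.0015 0" --pt "0.6 0 0 0.0015 0" --pt "0.4 0 0 0.0015 0" --pt "0.2 0 0 0.0015 0" --pt "0.2 0 0 0.0015 0" --pt "0.2 0 0 0.0015 0" --pt "0.2 0 0 -0.03 0" --pt "0.2 0 0 -0.07 0" --pt "0.6 0.03 0 -0.07 0" --pt "1 0.055 0 -0.07 0" --pt "1 0.055 0 -0.07 0" --pt "1 0.055 0 -0.07 0"

```text
time: 12.78
tool_pos: [0.5276, 0.1629, 0.2215]
tool_rot: [-3.141, 0.001, 1.395]
contact_force: [-0.2, 0.5, 0.5]
opening: 0.0024
grip_force: 0.0
```

Run:
```python
from cell import *
import cv2,numpy as np
o=observe(); print(o["tool_pos"],o["opening"])
ims=[]
for n,(x,y) in(("side",(240,160)),("top",(260,165))):
    c=read_camera(n); np.savez(f"{n}4.npz",**c)
    ims.append(cv2.resize(c["img"][y:y+80,x:x+80,::-1],None,fx=5,fy=5,interpolation=cv2.INTER_CUBIC))
cv2.imwrite("pics/p5.png",cv2.convertScaleAbs(np.hstack(ims),alpha=1.1))
```

```text
[0.5276319  0.16286911 0.22145589] 0.002390436674855675
```

View pics/p5.png

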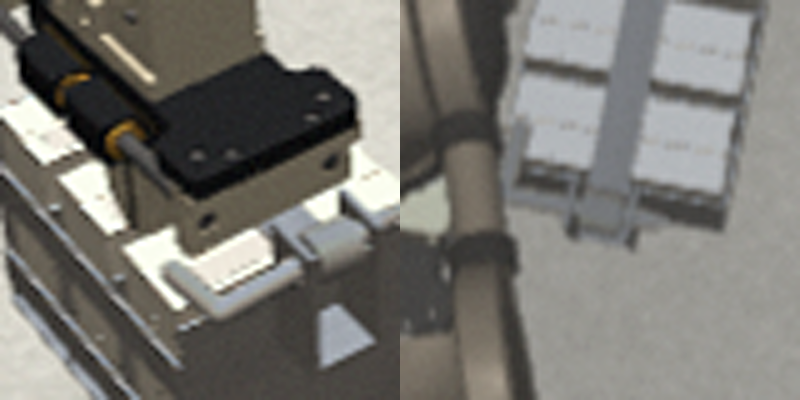

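The side panel shows the pin through the ears with its bend at (225,305). The top panel shows the tip emerging at about (678,218). Next I push the bend in about 15 mm.

Request:
step_arm --pt "1 0 0 0.05 0" --pt "1 0 0 0.07 0" --pt "1 0 0 0.0735 0" --pt "1 -0.006 0 0.0735 0" --pt "1 -0.011 0 0.0735 0" --pt "1 -0.015 0 0.0735 0" --pt "1 -0.019 0 0.0735 0" --pt "1 -0.023 0 0.0735 0" --pt "1 -0.027 0 0.0735 0" --pt "1 -0.027 0 0.0735 0"

```text
time: 14.12
tool_pos: [0.5238, 0.1373, 0.1491]
tool_rot: [3.139, -0.002, 1.395]
contact_force: [1.7, 4.8, 3.4]
opening: 0.0002
grip_force: 2.1
```

Request:
step_arm --pt "1 0.008 0 0 0" --pt "1 0.02 0 0 0" --pt "1 0.03 0 -0.02 0" --pt "1 0.06 0 -0.07 0" --pt "1 0.12 -0.05 -0.12 0" --pt "1 0.17 -0.1 -0.12 0" --pt "1 0.22 -0.15 -0.12 0" --pt "1 0.26 -0.18 -0.12 0" --pt "1 0.26 -0.18 -0.12 0" --pt "1 0.26 -0.18 -0.12 0"

```text
time: 15.38
tool_pos: [0.3896, 0.4264, 0.2676]
tool_rot: [-3.141, 0.001, 1.399]
contact_force: [1.0, -1.3, 0.3]
opening: 0.0003
grip_force: 0.0
```

Run:
```python
from cell import *
import cv2,numpy as np
ims=[]
for n,(x,y) in(("side",(240,160)),("top",(260,155))):
    c=read_camera(n); np.savez(f"{n}5.npz",**c)
    ims.append(cv2.resize(c["img"][y:y+80,x:x+80,::-1],None,fx=5,fy=5,interpolation=cv2.INTER_CUBIC))
cv2.imwrite("pics/p6.png",cv2.convertScaleAbs(np.hstack(ims),alpha=1.1))
```

```text
(no output)
```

View pics/p6.png

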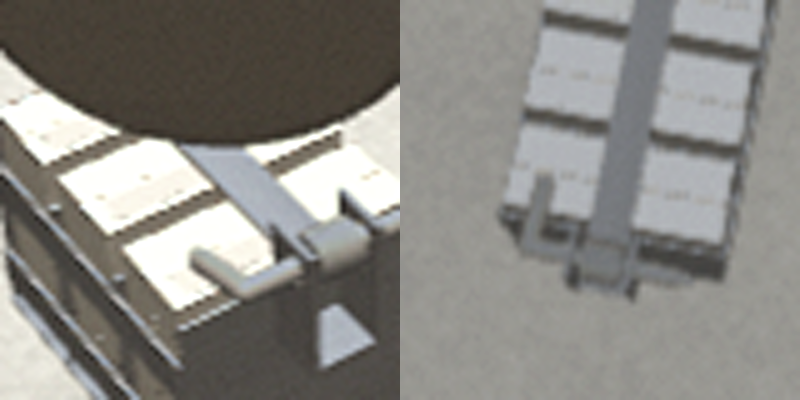

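In the top panel the pin tip at (695,278) stands about 30 mm beyond the far ear (632,275). The bar is shut with its eye captured, and the robot is clear.

```bash
python3 -c "
from cell import *
print(hand_in())"
```

```text
the job is handed in; nothing more can be done
None
```

The job is handed in after about 15 s of robot time: the retaining bar is shut over the boxes, and the smallest lock pin is through both ears and the eye, with its tip about 30 mm past the far ear. The tube rack, plates and reader were not touched.

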